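# Fetch the long compound bar from the back of the supply tray

## Task

The long bar of polishing compound at the back of the wooden supply tray is needed on the bar rest, but the two pots and the short bar in front of it are in the way. Clear those three onto the empty aluminium side tray so that all three stand there together, lay the long bar flat and centred on the bar rest between its two end stops, then put the short bar and both pots back, upright, each in the place where it stood at the start, the short bar lengthwise as before (either way round). Leave the glasses frame, the tape roll and the file alone, tip no pot over and let go of everything at the end.

Things in the scene. Friction and masses are not known exactly. Their poses are not given: they have to be found in the camera images.
- long_bar_c (a point): centre (half-way up) of the long bar of polishing compound, the thing to fetch: 45 x 110 x 38 mm (width along its x, length along its y, height z), yellow, one end of its top worn hollow; it is too long to grip along its length and is gripped across its 45 mm width. At the start it lies crosswise at the back of the supply tray, its length along the tray's y; 10 mm in front of it is the end of the short bar, behind it 40 mm is free up to the rim.
- short_bar_c (a point): centre (half-way up) of the short bar of polishing compound: 45 x 85 x 36 mm (width along its x, length along its y, height z), dark green, one end of its top worn; gripped across its 45 mm width. At the start it points along the supply tray's x, right in front of the middle of the long bar, with a pot close on either side (so the pots leave no room for fingers beside it).
- tall_pot_c (a point): centre (half-way up) of the tall narrow brown screw-top pot: upright, 47 mm diameter, 58 mm high. Its z is its axis. Beside the short bar at the start, on either side by chance; free in front and behind (along the supply tray's x).
- wide_pot_c (a point): centre (half-way up) of the low wide white screw-top pot with red lid: upright, 65 mm diameter, 42 mm high. Its z is its axis. Beside the short bar at the start, on the side where the tall pot is not; free in front and behind (along the supply tray's x).
- supply_tray: wooden supply tray, fixed: 226 x 230 mm (x, y), floor 6 mm thick, rim 7 mm wide and 12 mm high. Origin at the centre of its underside, on the work surface; +x points to its back, where the long bar lies. Dark patches on the floor mark the four places.
- side_tray: empty aluminium side tray, fixed: 190 x 190 mm, floor 4 mm thick, rim 4 mm wide and 10 mm high. Origin at the centre of its underside, on the work surface. It stands left or right of the supply tray by chance, the bar rest on the other side.
- bar_rest: grey bar rest, fixed: plate 70 mm (x) by 156 mm (y), top 8 mm above the work surface, with a dark end stop at either end in y, 18 mm high and 132 mm apart on the inside; the long sides are open. Origin at the centre of its underside; the long bar lies with its length along the rest's y, either way round.
- frame: brown spectacle frame lying on the bench in front of the supply tray, 51 x 148 x 14 mm; a bystander. Origin at its underside.
- tape: roll of masking tape lying flat in front of the supply tray, 104 mm diameter, 19 mm high; a bystander. Origin at the centre of its underside.
- slim_file: slim file with a brown handle lying at the far right of the bench, 14 x 215 x 14 mm; a bystander. Origin at its underside.
Things that resemble listed ones, but are neither listed nor needed, are in the scene too. What is shaped like the part that bears short_bar_c but orange or purple is not meant. Leave any purple look-alike of the part that bears tall_pot_c alone.

How it is judged (in metres and radians):
On the way, in this order (a step that is already met when the one before it is completed fails the run):
1. both pots and the short bar stand together on the side tray (x of short_bar_c in the frame of side_tray between -0.085 and 0.085 m and y of short_bar_c in the frame of side_tray between -0.085 and 0.085 m and z of short_bar_c in the frame of side_tray below 0.03 m and angle between each of short_bar_c, tall_pot_c, wide_pot_c's own z axis and vertical below 0.15 rad and x of tall_pot_c in the frame of side_tray between -0.085 and 0.085 m and y of tall_pot_c in the frame of side_tray between -0.085 and 0.085 m and z of tall_pot_c in the frame of side_tray below 0.041 m and x of wide_pot_c in the frame of side_tray between -0.085 and 0.085 m and y of wide_pot_c in the frame of side_tray between -0.085 and 0.085 m and z of wide_pot_c in the frame of side_tray below 0.033 m), for 0.2 s.
2. the long bar lies centred on the bar rest (horizontal distance between long_bar_c and bar_rest below 0.012 m and z of long_bar_c in the frame of bar_rest below 0.033 m and angle between the y axis of long_bar_c and the y axis of bar_rest, either way round below 0.2 rad and angle between long_bar_c's own z axis and vertical below 0.12 rad), for 0.2 s.
At the end, for the whole second after the job is handed in: Long bar flat on the rest, within 12 mm of its centre and 0.2 rad of its y axis; short bar and both pots upright, centres within 15 mm of where they started, the short bar within 0.2 rad of the supply tray's x axis; all released and at rest (all of step 2 and distance of each of short_bar_c, tall_pot_c, wide_pot_c from where it was at the start of the episode below 0.015 m and angle between each of short_bar_c, tall_pot_c, wide_pot_c's own z axis and vertical below 0.12 rad and angle between the y axis of short_bar_c and the x axis of supply_tray, either way round below 0.2 rad); the robot touches nothing.
It fails at once if a pot is tipped over (angle between any of tall_pot_c, wide_pot_c's own z axis and vertical above 0.6 rad).
It fails at once if the glasses frame, the tape roll or the file is shifted by more than 30 mm (distance of any of frame, tape, slim_file from where it was at the start of the episode above 0.03 m).
It also fails if it takes over 141 s, if anything falls off the work surface, if the arm or the gripper's body presses on something with over 40 N, if the wrist force passes 120 N, or if a joint passes its speed limit or range.

## Robot

A 6-joint arm with a two-finger parallel gripper is mounted at the origin on the work surface; the furniture and walls round the work are solid. World frame = base frame: x ahead of the robot, y to its left, z up, the work surface at z = 0. Lengths are in mm, angles in rad, forces in N, time in s.
With the tool pointing down it reaches from about 350 to 875 mm from the base axis. Payload 4.2 kg.
Tool frame: the origin (TCP) lies at the very end of the fingers, on their centre line; the grasp point (between the pads) lies 19 mm behind it; z points along the fingers, y is the line along which they close (so a half turn about z gives the same grasp; the last joint's range is limited). The gripper opens to 85 mm and grips with 20 to 120 N. Pads are 22 mm wide; open, the fingers measure 114 mm over their backs; the gripper's body (76 mm by 85 mm) begins 54 mm behind the grasp point. The pads swing forward as they close: fully open they stand 13 mm farther back than shut.
Start: joints at [-0.934, 0.385, 0.008, 0, -1.194, -0.259], TCP at [230.561, -580.896, 231.312] pointing down, gripper open.
Joint ranges: [-3.14, 3.14], [-1.21, 2.06], [-1.07, 1.41], [-3.16, 2.05], [-2.99, -0.16], [-3.1, 3.1]. Speed limits (rad/s): [2.79, 2.79, 3.14, 3.14, 3.14, 3.14].

## Interface

Orientations are given as a unit quaternion [x, y, z, w].
In Python, from bench import read_state, get_image, camera_model, job_done gives the robot as it stands.
- The arm moves only by the shell command python3 -m handwheel 'ROWS'. ROWS is JSON, a list of rows, each a list of 7 numbers: the shift along the tool's x, y, z in m, then the turn, a rotation vector about the tool's x, y, z in rad, then the gripper's target within -1 to 1 (fully open at 1, half-way at 0, shut at -1). In form: [[dx, dy, dz, wx, wy, wz, jaw], ...]. A call has 1 to 10 rows; each row is the pose to reach, as a shift and turn from the pose commanded when the call began, along the tool's axes at that moment; what a row does not reach only later rows make up. A row lasts 1/8 s, in which the tool goes at most 62.5 mm and 10.7 degrees, less where a joint would pass 70% of its speed; a pose out of reach is approached as far as the arm can. A call with a gripper value outside its range is refused whole. The fingers move at their own pace and stop on an object; the grip force is fixed at half the most. Time passes only in rows, so rows that repeat a pose let the fingers close. It gives the time, the measured TCP pose, the force, the opening and the grip force at its end, in the units of the state.
- read_state(): the state, without advancing time (a new reading comes with each control period).
- get_image(name): name is "scene" or "side" or "wrist"; returns (picture, depth): 420x560x3 uint8, blue, green, red; 420x560 float32, mm along the optical axis (not along the pixel's ray), 0 where there is no reading.
- camera_model(name): a dict with "K" (3x3 intrinsics, pixels), "rvec" (rotation vector, rad) and "tvec" (3), from world to camera coordinates, as OpenCV has them; the wrist camera has in their place "hand_eye" (4x4, takes a point from camera to tool coordinates, whose origin is the TCP and whose axes are the flange's). Camera axes: x right, y down, z forward; pixel columns grow to the right and rows downward; lengths in mm; the calibration is good to about 2 mm. A picture is of the moment at which its call begins: read the wrist's pose just before it. camera_model takes no time and is no camera call.
- job_done(): hands the job in; it is judged then, once.
The state is a dict: "clock": time; "joints": joint angles; "joint_vel": joint speeds; "joint_efforts": joint torques, N m; "position": TCP position; "ee_rot": TCP orientation; "contact_force": force on the tool from outside, world axes, zero at the start; "wrist_torque": the same for the moment, N m; "gripper_width": finger opening in mm; "grasp_force": force on a finger pad.
Only numpy, scipy, OpenCV 4.12 (cv2) and the standard library are available. Lean on these libraries where they do the work, as an engineer would, in place of code of your own. Each camera call takes 0.05 s, during which the arm holds its last target. There are 200 camera calls.

## Working session

There is one attempt and no reset: what is moved stays moved. The work goes in short steps, Python scripts to look and compute and a shell command to move; the robot and the scene stay as the last step left them, time stands still between calls to the robot, and variables do not carry over. Pictures are saved under pics/ and viewed, at most 14 in all, crops included, and the job is handed in when it is done.

```bash
ls; mkdir -p pics; cat > h.py <<'E'
import numpy as np, cv2, json
from scipy.spatial.transform import Rotation as R
from bench import read_state, get_image, camera_model
def cam(name, st=None):
    m=camera_model(name); K=np.array(m["K"],float)
    if name!="wrist":
        Rm=cv2.Rodrigues(np.array(m["rvec"],float))[0]; t=np.array(m["tvec"],float).ravel()
        return K,Rm.T,-Rm.T@t      # cam->world rot, cam centre
    H=np.array(m["hand_eye"],float); Rt=R.from_quat(st["ee_rot"]).as_matrix()
    return K,Rt@H[:3,:3],Rt@H[:3,3]+np.array(st["position"])
def plane(c,uv,z):
    K,Rw,C=c; uv=np.atleast_2d(uv).astype(float)
    d=(np.c_[uv,np.ones(len(uv))]@np.linalg.inv(K).T)@Rw.T
    return C+d*((z-C[2])/d[:,2])[:,None]
def cloud(c,depth):
    K,Rw,C=c; v,u=np.indices(depth.shape)
    p=np.stack([(u-K[0,2])/K[0,0],(v-K[1,2])/K[1,1],np.ones_like(depth)],-1)*depth[...,None]
    return p@Rw.T+C
E
python3 - <<'E'
from h import *
for n in ("scene","side"):
    im,d=get_image(n); cv2.imwrite(f"pics/{n}0.png",im); np.savez(f"{n}0.npz",im=im,d=d); print(n,cam(n)[2].round(), (d>0).mean())
s=read_state(); print(s)
E
```

```text
pics
scene [-310.  516.  768.] 0.9961522108843538
side [1379. -161.  838.] 0.9685119047619047
{'clock': 0.1, 'joints': array([-9.34414572e-01,  3.85462257e-01,  6.74973687e-03, -4.02609688e-04,
       -1.19401654e+00, -2.58636218e-01]), 'joint_vel': array([ 0.00019047, -0.0029591 ,  0.00253512,  0.00152876, -0.00109903,
        0.00025604]), 'joint_efforts': array([-1.40699620e-03, -3.93319631e+01,  1.88930047e+01,  4.19798657e+00,
       -2.60395325e-03,  1.73845716e-06]), 'position': array([ 230.34755226, -580.4341795 ,  230.34130325]), 'ee_rot': array([-1.87678811e-01,  9.82229960e-01,  9.52174898e-04, -2.49480626e-04]), 'contact_force': array([-0.0467031 , -0.13479899, -0.2482257 ]), 'wrist_torque': array([-0.01351705,  0.01521819, -0.01838546]), 'grasp_force': 0.0, 'gripper_width': 85.48235000613951}
```

View pics/scene0.png

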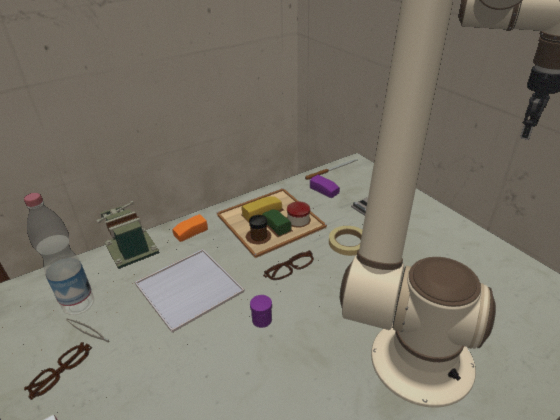

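View pics/side0.png

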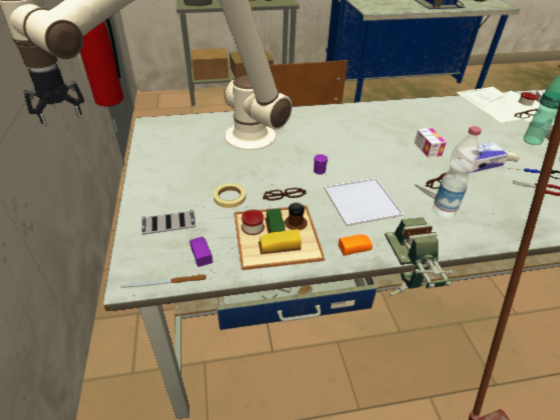

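Scene: supply tray at (271,220) with yellow bar (262,208), green bar (277,222), brown pot (258,229) and white/red pot (298,214); side tray on the robot's left (190,287). The side view shows the bar rest at (168,221), file (165,281), tape (230,195) and frame (285,194).

```bash
python3 - <<'E'
from h import *
z=np.load("side0.npz"); c=cam("side"); P=cloud(c,z["d"])
for n,(u,v) in dict(yel=(280,242),green=(276,221),tall=(296,209),wide=(252,217),traysw=(236,210),trayL=(313,206),trayf=(241,265),trayr=(322,258),s1=(325,187),s2=(386,180),s3=(401,214),s4=(349,221),sc=(362,200),rest1=(143,216),rest2=(194,212),rest3=(143,232),rest4=(195,229),restc=(168,221),tape=(230,186),frame=(285,194),purple=(201,250),orange=(355,244),ppot=(320,160)).items(): print(n,P[v,u].round())
E
cat > w.py <<'E'
import sys; from h import *
s=read_state(); im,d=get_image("wrist"); n=sys.argv[1]; cv2.imwrite(f"pics/{n}.png",im); np.savez(f"{n}.npz",im=im,d=d,pos=s["position"],q=s["ee_rot"])
print(s["clock"],s["position"].round(1),s["ee_rot"].round(4)); print(camera_model("wrist")["hand_eye"]); print(R.from_quat(s["ee_rot"]).as_matrix().round(3))
E
python3 -c "
from h import *
print(camera_model('wrist'))
print(R.from_quat(read_state()['ee_rot']).as_matrix().round(3))"
```

```text
yel [625.   3.  38.]
green [542.   7.  39.]
tall [528.  67.  65.]
wide [525. -61.  49.]
traysw [431. -99.  -1.]
trayL [452. 143.   1.]
trayf [ 666. -110.   11.]
trayr [677. 110.  11.]
s1 [372. 203.   8.]
s2 [356. 426.  -1.]
s3 [537. 400.   7.]
s4 [539. 233.   3.]
sc [451. 305.   4.]
rest1 [ 437. -377.   18.]
rest2 [ 427. -228.    5.]
rest3 [ 495. -376.    8.]
rest4 [ 497. -228.   -1.]
restc [ 460. -305.    9.]
tape [ 332. -108.   19.]
frame [390.  64.  10.]
purple [ 619. -211.   37.]
orange [664. 204.  37.]
ppot [283. 206.  55.]
{'K': array([[300.27671882,   0.        , 276.19489842],
       [  0.        , 300.27671882, 210.46822597],
       [  0.        ,   0.        ,   1.        ]]), 'hand_eye': array([[ 8.33471767e-04, -9.47923173e-01, -3.18497979e-01,
         8.22900317e+01],
       [ 9.99999305e-01,  1.05571222e-03, -5.25161538e-04,
        -4.26785431e-01],
       [ 8.34054999e-04, -3.18497320e-01,  9.47923394e-01,
        -1.42046597e+02],
       [ 0.00000000e+00,  0.00000000e+00,  0.00000000e+00,
         1.00000000e+00]])}
[[-0.93  -0.369 -0.001]
 [-0.369  0.93   0.002]
 [ 0.     0.002 -1.   ]]
```

```bash
python3 -m handwheel '[[-0.22,0.22,-0.09,0,0,0.378,1],[-0.22,0.22,-0.09,0,0,0.378,1],[-0.22,0.22,-0.09,0,0,0.378,1],[-0.22,0.22,-0.09,0,0,0.378,1],[-0.22,0.22,-0.09,0,0,0.378,1],[-0.446,0.447,-0.09,0,0,0.378,1],[-0.446,0.447,-0.09,0,0,0.378,1],[-0.446,0.447,-0.09,0,0,0.378,1],[-0.446,0.447,-0.09,0,0,0.378,1],[-0.446,0.447,-0.09,0,0,0.378,1]]'; python3 -m handwheel '[[0,0,0,0,0,0,1],[0,0,0,0,0,0,1],[0,0,0,0,0,0,1]]'; python3 w.py w1
```

```text
clock: 1.35
position: [471.4, -19.6, 321.0]
ee_rot: [-0.0, 1.0, 0.0, 0.0]
contact_force: [-0.4, -0.4, 0.8]
gripper_width: 85.4
grasp_force: 0.0
clock: 1.72
position: [470.8, -22.8, 321.0]
ee_rot: [0.001, 1.0, -0.0, -0.0]
contact_force: [-0.2, -0.1, 0.4]
gripper_width: 85.5
grasp_force: 0.0
1.725 [470.8 -22.8 321. ] [ 1.e-03  1.e+00 -1.e-04 -1.e-04]
[[ 8.33908146e-04 -9.47818602e-01 -3.18809037e-01  8.21126641e+01]
 [ 9.99999279e-01  1.06596006e-03 -5.53400971e-04 -4.97225583e-01]
 [ 8.64361435e-04 -3.18808346e-01  9.47818807e-01 -1.42045792e+02]
 [ 0.00000000e+00  0.00000000e+00  0.00000000e+00  1.00000000e+00]]
[[-1.     0.002 -0.   ]
 [ 0.002  1.    -0.   ]
 [ 0.    -0.    -1.   ]]
```

View pics/w1.png

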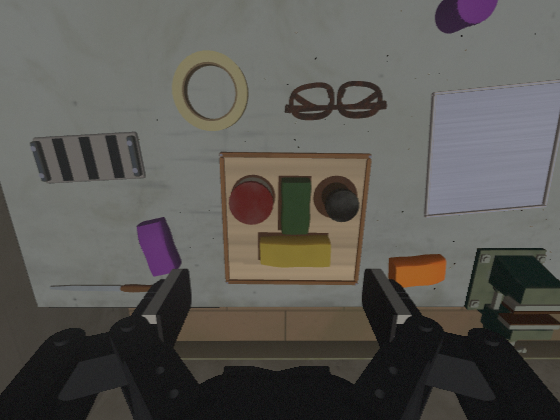

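Everything is in view: rest (88,158), side tray (495,150), wide pot (250,200), green bar (295,207), tall pot (342,203), yellow bar (295,250).

```bash
cat > meas.py <<'E'
import sys; from h import *
def load(n):
    z=np.load(n+".npz"); st=dict(position=z["pos"],ee_rot=z["q"]); c=cam("wrist",st); return z["im"],z["d"],c,cloud(c,z["d"])
def rect(m,P,name):
    n,l,s,_=cv2.connectedComponentsWithStats(m.astype(np.uint8)); 
    if n<2: print(name,"none"); return
    k=1+s[1:,4].argmax(); p=P[l==k]; zt=np.median(p[:,2]); h=p[:,:2].astype(np.float32)
    (cx,cy),(w,hh),a=cv2.minAreaRect(h); b=cv2.boxPoints(((cx,cy),(w,hh),a))
    e=b[1]-b[0] if np.linalg.norm(b[1]-b[0])>np.linalg.norm(b[2]-b[1]) else b[2]-b[1]
    cc=cv2.minEnclosingCircle(h)
    print(name,len(p),"z %.1f"%zt,"rect c %.1f %.1f"%(cx,cy),"size %.1f %.1f"%(w,hh),"long axis deg %.1f"%(np.degrees(np.arctan2(e[1],e[0]))%180),"circ",np.round(cc[0],1),"r %.1f"%cc[1])
def all(n):
    im,d,c,P=load(n); H,S,V=[x.astype(int) for x in cv2.split(cv2.cvtColor(im,cv2.COLOR_BGR2HSV))]; z=P[...,2]
    rect((H>20)&(H<34)&(S>130)&(z>36)&(z<52),P,"long")
    rect((H>34)&(H<85)&(S>60)&(z>34)&(z<50),P,"short")
    rect(((H<8)|(H>172))&(S>100)&(z>42)&(z<54),P,"wide")
    rect((V<90)&(S<140)&(z>59)&(z<70),P,"tall")
    return im,d,c,P,H,S,V
if __name__=="__main__":
    im,d,c,P,H,S,V=all(sys.argv[1])
    for n,(u,v) in dict(wide=(250,200),short=(295,215),tall=(342,203),patchL=(325,178),floor=(310,270),benchc=(300,135),side=(495,150),rest=(88,158)).items(): print(n,P[v,u].round(1),H[v,u],S[v,u],V[v,u])
    x,y,z=P[...,0],P[...,1],P[...,2]
    rect((z>8)&(z<24)&(y<100)&(y>-140)&(x>420),P,"supplyrim")
    rect((H>95)&(S>15)&(S<60)&(V>120)&(y>170)&(x<620),P,"side")
    m=(z>13)&(z<26)&(y<-190)&(x<540); rect(m,P,"stop1"); n,l,s,ce=cv2.connectedComponentsWithStats(m.astype(np.uint8)); print(s,ce)
E
python3 meas.py w1
```

```text
long 1557 z 42.4 rect c 603.5 6.8 size 41.9 105.3 long axis deg 90.7 circ [603.7   7.5] r 54.4
short 1365 z 40.5 rect c 527.5 5.3 size 80.8 40.9 long axis deg 0.2 circ [526.4   5.2] r 43.2
wide 1473 z 47.4 rect c 517.0 -60.5 size 63.5 63.1 long axis deg 8.3 circ [517.5 -61.2] r 32.5
tall 840 z 63.2 rect c 516.7 68.6 size 46.0 45.0 long axis deg 4.6 circ [516.8  69. ] r 23.5
wide [511.7 -61.3  49.7] 2 154 83
short [537.6   4.3  41.3] 52 99 59
tall [511.9  67.8  63.9] 15 19 53
patchL [489.6  52.2   4.5] 14 88 98
floor [650.7  34.4   5.4] 17 75 150
benchc [424.8  12.    0.7] 48 11 117
side [446.9 306.4   4.4] 116 25 141
rest [ 457.8 -308.2    7.7] 100 20 38
supplyrim 1629 z 10.8 rect c 562.5 -5.0 size 212.2 225.7 long axis deg 179.4 circ [562.8  -4.6] r 152.8
side 14326 z 3.2 rect c 450.9 301.1 size 181.8 185.6 long axis deg 95.2 circ [451.5 300.6] r 127.1
stop1 329 z 17.1 rect c 461.7 -376.7 size 59.8 11.4 long axis deg 3.5 circ [ 461.7 -377.2] r 29.9
[[     0      0    560    420 234579]
 [   127    136     14     41    292]
 [    30    141     20     41    329]] [[280.0189531  209.63527426]
 [133.38013699 155.68150685]
 [ 39.17021277 160.81458967]]
```

```bash
cat > go.py <<'E'
import sys; from h import *
s=read_state(); M=R.from_quat(s["ee_rot"]).as_matrix(); x,y,z,th=map(float,sys.argv[1:5])
t=np.radians(th); ty=np.array([np.cos(t),np.sin(t),0]); tz=np.array([0,0,-1.]); tx=np.cross(ty,tz)
T=np.c_[tx,ty,tz]; d=M.T@(np.array([x,y,z])-s["position"]); w=R.from_matrix(M.T@T).as_rotvec()
cur=np.degrees(np.arctan2(M[1,1],M[0,1]))
print("clock %.1f"%s["clock"],"d",(d/1000).round(4),"w",w.round(4),"cur yaw %.1f"%cur,"j",s["joints"].round(2),"rows %.1f"%max(np.linalg.norm(d)/62.5,np.degrees(np.linalg.norm(w))/10.7))
E
python3 go.py 517 -61 130 0; python3 go.py 517 -61 130 179
```

```text
clock 1.8 d [-0.0463 -0.038   0.1911] w [0.     0.     1.5685] cur yaw 89.9 j [ 0.3   0.06 -0.19 -0.   -1.32 -1.87] rows 8.4
clock 1.8 d [-0.0463 -0.038   0.1911] w [-0.      0.     -1.5556] cur yaw 89.9 j [ 0.3   0.06 -0.19 -0.   -1.32 -1.87] rows 8.3
```

```bash
python3 -m handwheel '[[-0.046,-0.038,0.19,0,0,-1.57,1],[-0.046,-0.038,0.19,0,0,-1.57,1],[-0.046,-0.038,0.19,0,0,-1.57,1],[-0.046,-0.038,0.19,0,0,-1.57,1],[-0.046,-0.038,0.19,0,0,-1.57,1],[-0.046,-0.038,0.19,0,0,-1.57,1],[-0.046,-0.038,0.19,0,0,-1.57,1],[-0.046,-0.038,0.19,0,0,-1.57,1],[-0.046,-0.038,0.19,0,0,-1.57,1],[-0.046,-0.038,0.19,0,0,-1.57,1]]'; python3 go.py 517 -61 12 180
```

```text
clock: 3.02
position: [517.1, -60.8, 131.2]
ee_rot: [-0.706, 0.708, -0.0, 0.0]
contact_force: [-0.0, -0.3, -0.0]
gripper_width: 85.2
grasp_force: 0.0
clock 3.0 d [2.000e-04 1.000e-04 1.192e-01] w [-0.0003  0.     -0.0037] cur yaw 179.8 j [ 0.2   0.31 -0.39  0.   -0.88 -0.2 ] rows 1.9
```

```bash
python3 -m handwheel '[[0,0,0.04,0,0,0,1],[0,0,0.08,0,0,0,1],[0,0,0.105,0,0,0,1],[0,0,0.119,0,0,0,1],[0,0,0.119,0,0,0,1],[0,0,0.119,0,0,0,-1],[0,0,0.119,0,0,0,-1],[0,0,0.119,0,0,0,-1],[0,0,0.119,0,0,0,-1],[0,0,0.119,0,0,0,-1]]'; python3 go.py 517 -61 130 180
```

```text
clock: 4.28
position: [518.3, -59.6, 13.6]
ee_rot: [-0.707, 0.707, -0.001, 0.001]
contact_force: [-1.4, -0.6, 6.1]
gripper_width: 62.8
grasp_force: 64.9
clock 4.3 d [ 0.0013  0.001  -0.1164] w [-0.0028  0.0002 -0.0007] cur yaw 180.0 j [ 0.2   0.48 -0.5   0.   -0.59 -0.2 ] rows 1.9
```

```bash
python3 -m handwheel '[[0,0,-0.03,0,0,0,-1],[0,0,-0.07,0,0,0,-1],[0,0,-0.12,0,0,0,-1],[-0.03,0.002,-0.12,0,0,0,-1],[-0.07,0.005,-0.12,0,0,0,-1],[-0.12,0.008,-0.12,0,0,0,-1],[-0.17,0.01,-0.12,0,0,0,-1],[-0.22,0.012,-0.12,0,0,0,-1],[-0.27,0.018,-0.12,0,0,0,-1],[-0.31,0.02,-0.12,0,0,0,-1]]'; python3 go.py 493 348 80 180
```

```text
clock: 5.52
position: [497.0, 252.3, 132.5]
ee_rot: [-0.707, 0.707, 0.0, 0.001]
contact_force: [0.6, 0.2, -0.0]
gripper_width: 62.5
grasp_force: 65.6
clock 5.5 d [-0.0956  0.004   0.0525] w [-0.0006  0.0009 -0.    ] cur yaw 180.0 j [ 0.76  0.36 -0.3  -0.   -0.91 -0.76] rows 1.7
```

```bash
python3 -m handwheel '[[-0.04,0.002,0,0,0,0,-1],[-0.08,0.004,0,0,0,0,-1],[-0.096,0.004,0.03,0,0,0,-1],[-0.096,0.004,0.07,0,0,0,-1],[-0.096,0.004,0.1,0,0,0,-1],[-0.096,0.004,0.113,0,0,0,-1],[-0.096,0.004,0.119,0,0,0,-1],[-0.096,0.004,0.12,0,0,0,-1],[-0.096,0.004,0.12,0,0,0,-1]]'; python3 go.py 493 348 12 180
```

```text
clock: 6.65
position: [494.3, 346.9, 13.2]
ee_rot: [-0.707, 0.707, 0.0, 0.001]
contact_force: [-0.9, 0.1, -0.2]
gripper_width: 62.5
grasp_force: 65.6
clock 6.7 d [-0.0011  0.0013  0.0012] w [-0.0015  0.0016 -0.0009] cur yaw 179.9 j [ 0.88  0.58 -0.29  0.   -0.7  -0.88] rows 0.0
```

```bash
python3 -m handwheel '[[0,0,0.0012,0,0,0,-1],[0,0,0.0012,0,0,0,1],[0,0,0.0012,0,0,0,1],[0,0,0.0012,0,0,0,1],[0,0,-0.03,0,0,0,1],[0,0,-0.07,0,0,0,1],[0,0,-0.12,0,0,0,1],[0.05,-0.01,-0.12,0,0,0,1],[0.11,-0.02,-0.12,0,0,0,1],[0.17,-0.02,-0.12,0,0,0,1]]'; python3 go.py 517 69 130 180
```

```text
clock: 7.9
position: [513.8, 174.8, 132.3]
ee_rot: [-0.707, 0.707, -0.0, 0.0]
contact_force: [1.5, 0.8, -0.8]
gripper_width: 85.4
grasp_force: 0.0
clock 7.9 d [ 0.1058 -0.0032  0.0022] w [-0.0009  0.0004 -0.0004] cur yaw 180.0 j [ 0.63  0.34 -0.33  0.   -0.9  -0.63] rows 1.7
```

```bash
python3 -m handwheel '[[0.05,-0.002,0.002,0,0,0,1],[0.09,-0.003,0.002,0,0,0,1],[0.106,-0.003,0.002,0,0,0,1],[0.106,-0.003,0.002,0,0,0,1],[0.106,-0.003,0.04,0,0,0,1],[0.106,-0.003,0.08,0,0,0,1],[0.106,-0.003,0.105,0,0,0,1],[0.106,-0.003,0.112,0,0,0,1],[0.106,-0.003,0.112,0,0,0,-1],[0.106,-0.003,0.112,0,0,0,-1]]';python3 -m handwheel '[[0,0,0,0,0,0,-1],[0,0,0,0,0,0,-1],[0,0,0,0,0,0,-1],[0,0,0,0,0,0,-1]]'; python3 go.py 517 69 130 180
```

```text
clock: 9.15
position: [517.4, 71.1, 21.2]
ee_rot: [-0.707, 0.707, -0.0, 0.001]
contact_force: [0.5, 0.3, 0.3]
gripper_width: 51.5
grasp_force: 0.0
clock: 9.65
position: [517.5, 70.9, 21.5]
ee_rot: [-0.707, 0.707, -0.001, 0.001]
contact_force: [-0.7, 1.4, 4.9]
gripper_width: 44.6
grasp_force: 60.5
clock 9.7 d [ 0.0018  0.0002 -0.1085] w [-0.003   0.0012 -0.0004] cur yaw 180.0 j [ 0.45  0.47 -0.49  0.   -0.61 -0.45] rows 1.7
```

```bash
python3 -m handwheel '[[0,0,-0.03,0,0,0,-1],[0,0,-0.07,0,0,0,-1],[0,0,-0.11,0,0,0,-1],[-0.04,0.015,-0.11,0,0,0,-1],[-0.08,0.03,-0.11,0,0,0,-1],[-0.13,0.055,-0.11,0,0,0,-1],[-0.18,0.08,-0.11,0,0,0,-1],[-0.23,0.1,-0.11,0,0,0,-1],[-0.265,0.11,-0.11,0,0,0,-1],[-0.277,0.114,-0.11,0,0,0,-1]]';python3 -m handwheel '[[0,0,0,0,0,0,-1],[0,0,0.03,0,0,0,-1],[0,0,0.07,0,0,0,-1],[0,0,0.095,0,0,0,-1],[0,0,0.106,0,0,0,-1],[0,0,0.11,0,0,0,-1],[0,0,0.11,0,0,0,-1]]'; python3 go.py 403 350 19.5 180
```

```text
clock: 10.9
position: [401.9, 348.9, 130.0]
ee_rot: [0.707, -0.707, -0.0, -0.0]
contact_force: [-0.1, 0.4, -0.8]
gripper_width: 44.7
grasp_force: 61.3
clock: 11.78
position: [403.2, 347.5, 20.7]
ee_rot: [-0.707, 0.708, 0.0, 0.001]
contact_force: [-0.7, 0.7, -0.4]
gripper_width: 44.8
grasp_force: 61.3
clock 11.8 d [-0.0025  0.0002  0.0012] w [-0.0008  0.001  -0.0014] cur yaw 179.9 j [ 1.02  0.48 -0.47  0.   -0.62 -1.02] rows 0.0
```

```bash
python3 -m handwheel '[[0,0,0.001,0,0,0,-1],[0,0,0.001,0,0,0,0.5],[0,0,0.001,0,0,0,0.5],[0,0,0.001,0,0,0,0.5],[0,0,-0.03,0,0,0,0.5],[0,0,-0.07,0,0,0,0.5],[0,0,-0.11,0,0,0,0.5],[0.04,-0.015,-0.11,0,0,0.2,1],[0.09,-0.03,-0.11,0,0,0.38,1],[0.14,-0.05,-0.11,0,0,0.56,1]]'; python3 go.py 527 5 130 90
```

```text
clock: 13.02
position: [452.6, 206.2, 130.3]
ee_rot: [-0.482, 0.876, 0.0, 0.0]
contact_force: [1.1, 0.2, -0.4]
gripper_width: 85.8
grasp_force: 0.0
clock 13.0 d [ 0.13   -0.1706  0.0003] w [1.0000e-04 6.0000e-04 1.0051e+00] cur yaw 147.6 j [ 0.75  0.27 -0.44  0.   -0.86 -1.32] rows 5.4
```

```bash
python3 -m handwheel '[[0.03,-0.04,0,0,0,0.18,1],[0.065,-0.085,0,0,0,0.36,1],[0.1,-0.13,0,0,0,0.54,1],[0.13,-0.17,0,0,0,0.72,1],[0.13,-0.17,0,0,0,0.9,1],[0.13,-0.17,0,0,0,1.005,1],[0.13,-0.17,0,0,0,1.005,1],[0.13,-0.17,0,0,0,1.005,1]]'; python3 w.py w2 | head -1; python3 meas.py w2 | head -4; python3 go.py 527 5 9 90
```

```text
clock: 14.02
position: [527.3, 7.0, 130.0]
ee_rot: [-0.003, 1.0, 0.0, -0.0]
contact_force: [-0.2, -0.1, 0.7]
gripper_width: 85.7
grasp_force: 0.0
14.025 [527.3   7.  130. ] [-0.0033  1.      0.     -0.    ]
long 4532 z 42.5 rect c 604.0 8.3 size 42.7 103.7 long axis deg 91.0 circ [603.4   9. ] r 53.9
short 4429 z 40.7 rect c 528.0 5.6 size 81.1 42.6 long axis deg 0.0 circ [526.1   5.7] r 43.4
wide none
tall none
clock 14.1 d [ 0.0003 -0.0021  0.1211] w [ 0.0001 -0.      0.0064] cur yaw 90.4 j [ 0.32  0.32 -0.37 -0.   -0.88 -1.89] rows 1.9
```

View pics/w2.png

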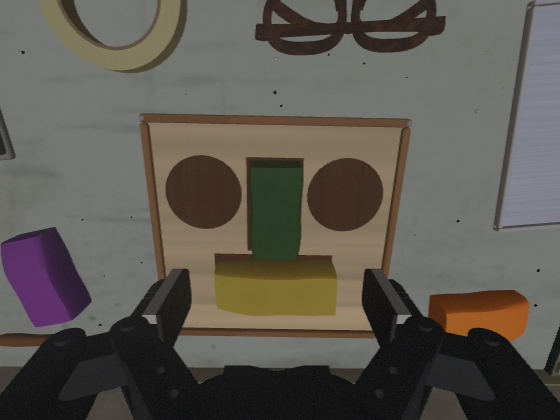

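Both pots are off their patches (203,192) and (345,194); the green bar (275,210) is now free at its sides.

```bash
python3 -m handwheel '[[0,-0.0015,0.04,0,0,0.006,1],[0,-0.0015,0.08,0,0,0.006,1],[0,-0.0015,0.108,0,0,0.006,1],[0,-0.0015,0.12,0,0,0.006,1],[0,-0.0015,0.12,0,0,0.006,1],[0,-0.0015,0.12,0,0,0.006,-1],[0,-0.0015,0.12,0,0,0.006,-1],[0,-0.0015,0.12,0,0,0.006,-1],[0,-0.0015,0.12,0,0,0.006,-1],[0,-0.0015,0.12,0,0,0.006,-1]]';python3 -m handwheel '[[0,0,0,0,0,0,-1],[0,0,0,0,0,0,-1]]'; python3 go.py 451 258 130 90
```

```text
clock: 15.32
position: [528.2, 5.6, 11.4]
ee_rot: [0.0, 1.0, 0.0, 0.001]
contact_force: [-0.8, 0.8, 6.1]
gripper_width: 43.2
grasp_force: 61.8
clock: 15.58
position: [528.2, 5.6, 11.4]
ee_rot: [0.0, 1.0, 0.0, 0.001]
contact_force: [-1.6, 0.5, 6.7]
gripper_width: 43.0
grasp_force: 61.8
clock 15.6 d [ 0.0771  0.2524 -0.1187] w [ 0.0005  0.0024 -0.0007] cur yaw 90.0 j [ 0.32  0.49 -0.49  0.   -0.59 -1.89] rows 4.6
```

```bash
python3 -m handwheel '[[0,0,-0.03,0,0,0,-1],[0,0,-0.07,0,0,0,-1],[0,0,-0.11,0,0,0,-1],[0.01,0.04,-0.11,0,0,0,-1],[0.025,0.09,-0.11,0,0,0,-1],[0.04,0.14,-0.11,0,0,0,-1],[0.055,0.19,-0.11,0,0,0,-1],[0.07,0.23,-0.11,0,0,0,-1],[0.077,0.252,-0.11,0,0,0,-1],[0.077,0.252,-0.11,0,0,0,-1]]';python3 -m handwheel '[[0,0,0,0,0,0,-1],[0,0,0.03,0,0,0,-1],[0,0,0.07,0,0,0,-1],[0,0,0.095,0,0,0,-1],[0,0,0.106,0,0,0,-1],[0,0,0.11,0,0,0,-1],[0,0,0.11,0,0,0,-1]]'; python3 go.py 451 258 9.5 90
```

```text
clock: 16.82
position: [450.0, 258.6, 119.9]
ee_rot: [-0.001, 1.0, 0.0, -0.0]
contact_force: [-0.3, 0.3, -1.9]
gripper_width: 43.6
grasp_force: 61.6
clock: 17.7
position: [451.2, 257.6, 10.6]
ee_rot: [0.001, 1.0, 0.0, 0.0]
contact_force: [-0.1, -0.7, -1.5]
gripper_width: 43.2
grasp_force: 61.6
clock 17.7 d [0.0002 0.0004 0.0011] w [ 0.0008  0.0009 -0.0015] cur yaw 89.9 j [ 0.83  0.48 -0.51  0.   -0.58 -2.4 ] rows 0.0
```

```bash
python3 -m handwheel '[[0,0,0.001,0,0,0,-1],[0,0,0.001,0,0,0,0.5],[0,0,0.001,0,0,0,0.5],[0,0,0.001,0,0,0,0.5],[0,0,-0.03,0,0,0,0.5],[0,0,-0.07,0,0,0,0.5],[0,0,-0.12,0,0,0,0.5],[0,0,-0.15,0,0,0,0.5],[-0.02,-0.04,-0.2,0,0,0,0.5],[-0.02,-0.06,-0.23,0,0,0,0.5]]'; python3 w.py w3 | head -1; python3 go.py 604 8 130 180
```

```text
clock: 18.95
position: [471.4, 196.6, 242.2]
ee_rot: [0.001, 1.0, 0.001, 0.001]
contact_force: [-0.6, -0.3, 0.2]
gripper_width: 64.0
grasp_force: 0.0
18.95 [471.4 196.6 242.2] [8.e-04 1.e+00 6.e-04 1.e-03]
clock 19.0 d [-0.1306 -0.1878  0.1171] w [-0.0036  0.0098 -1.5729] cur yaw 89.9 j [ 0.71  0.17 -0.25  0.   -1.14 -2.29] rows 8.4
```

View pics/w3.png

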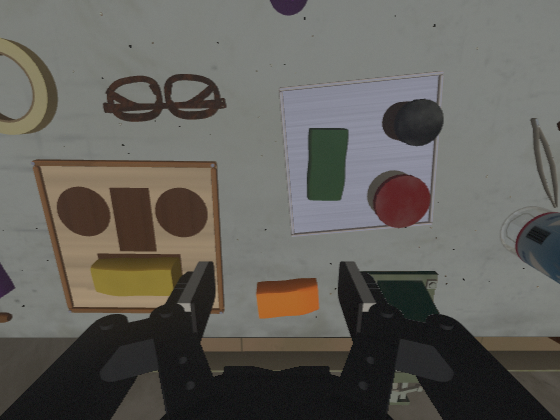

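```bash
python3 meas.py w3
```

```text
long 2113 z 42.7 rect c 603.9 8.7 size 42.5 105.5 long axis deg 91.0 circ [602.1   9.3] r 53.7
short 2061 z 38.7 rect c 449.5 255.4 size 39.8 76.5 long axis deg 179.8 circ [448.6 255.7] r 41.5
wide 2197 z 45.3 rect c 493.1 344.6 size 62.9 63.1 long axis deg 114.6 circ [492.9 344.8] r 32.1
tall 1641 z 61.2 rect c 402.6 345.9 size 46.1 45.9 long axis deg 89.9 circ [402.8 345.7] r 23.7
wide [503.8 161.3   1.3] 45 8 125
short [524.  221.4   4.2] 118 24 151
tall [507.4 283.4   3.7] 116 25 150
patchL [465.7 253.3  38.9] 65 73 66
floor [609.1 244.8   1.6] 48 10 125
benchc [419.6 225.5   3.6] 116 25 150
side [438.5 472.8   0. ] 45 8 127
rest [ 4.482e+02 -4.380e+01 -2.000e-01] 45 8 123
supplyrim 2199 z 10.9 rect c 562.8 -6.3 size 209.3 225.7 long axis deg 179.3 circ [562.4  -5.1] r 152.2
side 13139 z 3.4 rect c 451.5 298.0 size 182.1 190.9 long axis deg 95.5 circ [450.6 301.3] r 127.6
stop1 none
[[     0      0    560    420 235200]] [[279.5 209.5]]
```

All three stand on the side tray: green (328,163), tall (415,122), wide (402,200).

```bash
python3 -m handwheel '[[-0.02,-0.03,0,0,0,-0.18,1],[-0.05,-0.06,0.02,0,0,-0.36,1],[-0.08,-0.1,0.04,0,0,-0.54,1],[-0.11,-0.14,0.07,0,0,-0.72,1],[-0.13,-0.187,0.1,0,0,-0.9,1],[-0.13,-0.187,0.11,0,0,-1.08,1],[-0.13,-0.187,0.11,0,0,-1.26,1],[-0.13,-0.187,0.11,0,0,-1.44,1],[-0.13,-0.187,0.11,0,0,-1.58,1],[-0.13,-0.187,0.11,0,0,-1.58,1]]'; python3 go.py 604 8 10 180.5
```

```text
clock: 20.25
position: [600.2, 10.3, 129.8]
ee_rot: [0.709, -0.705, -0.0, 0.0]
contact_force: [0.1, -0.7, -0.2]
gripper_width: 85.6
grasp_force: 0.0
clock 20.2 d [ 0.0023 -0.0039  0.1198] w [ 0.0004 -0.0001 -0.0023] cur yaw -179.6 j [ 0.29  0.43 -0.19 -0.   -0.95 -0.28] rows 1.9
```

```bash
python3 -m handwheel '[[0.002,-0.004,0.03,0,0,-0.002,1],[0.002,-0.004,0.07,0,0,-0.002,1],[0.002,-0.004,0.1,0,0,-0.002,1],[0.002,-0.004,0.118,0,0,-0.002,1],[0.002,-0.004,0.118,0,0,-0.002,1],[0.002,-0.004,0.118,0,0,-0.002,-1],[0.002,-0.004,0.118,0,0,-0.002,-1],[0.002,-0.004,0.118,0,0,-0.002,-1],[0.002,-0.004,0.118,0,0,-0.002,-1],[0.002,-0.004,0.118,0,0,-0.002,-1]]';python3 -m handwheel '[[0,0,0,0,0,0,-1],[0,0,0,0,0,0,-1]]'; python3 go.py 470 -215 160 180
```

```text
clock: 21.5
position: [605.5, 8.5, 13.7]
ee_rot: [0.711, -0.703, 0.001, -0.001]
contact_force: [-0.8, 1.0, 5.8]
gripper_width: 43.1
grasp_force: 62.1
clock: 21.75
position: [605.5, 8.6, 13.6]
ee_rot: [0.711, -0.703, 0.001, -0.001]
contact_force: [-1.0, 1.2, 6.6]
gripper_width: 43.5
grasp_force: 62.1
clock 21.8 d [ 0.2221  0.1374 -0.1468] w [-0.0029  0.0004  0.0105] cur yaw -179.4 j [ 0.28  0.58 -0.29  0.   -0.7  -0.27] rows 4.8
```

```bash
python3 -m handwheel '[[0,0,-0.03,0,0,0,-1],[0,0,-0.07,0,0,0,-1],[0,0,-0.12,0,0,0,-1],[0.04,0.03,-0.12,0,0,0.01,-1],[0.08,0.055,-0.12,0,0,0.01,-1],[0.13,0.085,-0.12,0,0,0.01,-1],[0.18,0.115,-0.12,0,0,0.01,-1],[0.22,0.137,-0.12,0,0,0.01,-1],[0.22,0.137,-0.12,0,0,0.01,-1]]'
python3 - <<'E'
from meas import *
im,d,c,P=load("w1"); x,y,z=P[...,0],P[...,1],P[...,2]
a=(z>13)&(z<26)&(x<540)
rect(a&(y<-320)&(y>-420),P,"stopR"); rect(a&(y<-190)&(y>-270),P,"stopL")
rect((z>4)&(z<30)&(x<540)&(x>400)&(y<-200),P,"plate")
z0=np.load("side0.npz"); c=cam("side"); P=cloud(c,z0["d"]); x,y,z=P[...,0],P[...,1],P[...,2]
a=(z>13)&(z<26)&(x<540)&(x>400); rect(a&(y<-320)&(y>-420),P,"s stopR"); rect(a&(y<-190)&(y>-270),P,"s stopL")
rect((z>4)&(z<30)&(x<540)&(x>400)&(y<-200)&(y>-420),P,"s plate")
E
```

```text
clock: 22.88
position: [467.4, -215.0, 131.8]
ee_rot: [-0.705, 0.709, 0.001, -0.0]
contact_force: [-0.1, 0.2, -1.3]
gripper_width: 43.1
grasp_force: 61.4
stopR 320 z 16.8 rect c 460.9 -375.8 size 59.8 11.4 long axis deg 3.5 circ [ 460.9 -376.3] r 29.9
stopL 292 z 17.0 rect c 453.4 -234.3 size 59.3 10.1 long axis deg 3.4 circ [ 453.4 -235.3] r 29.7
plate 4891 z 7.7 rect c 457.0 -304.8 size 70.0 155.5 long axis deg 93.2 circ [ 456.  -305.4] r 83.8
s stopR 56 z 17.4 rect c 464.9 -374.5 size 57.5 9.2 long axis deg 4.0 circ [ 464.9 -376.6] r 28.8
s stopL 48 z 17.4 rect c 456.6 -233.1 size 62.9 9.6 long axis deg 3.1 circ [ 456.7 -235.3] r 31.5
s plate 871 z 7.7 rect c 453.4 -302.9 size 89.6 158.2 long axis deg 94.7 circ [ 450.2 -303. ] r 89.2
```

```bash
python3 -m handwheel '[[0.04,0.005,0,0,0,-0.03,-1],[0.07,0.01,0,0,0,-0.05,-1],[0.09,0.01,0,0,0,-0.056,-1],[0.09,0.01,0.03,0,0,-0.056,-1],[0.09,0.01,0.06,0,0,-0.056,-1],[0.09,0.01,0.08,0,0,-0.056,-1],[0.09,0.01,0.08,0,0,-0.056,-1]]'; python3 go.py 457.5 -305 17 183.2; python3 w.py w4|head -1
python3 - <<'E'
from h import *
for n in ("scene","side"):
    im,d=get_image(n); np.savez(n+"4.npz",im=im,d=d)
cv2.imwrite("pics/side4.png",cv2.resize(im[170:290,100:260],None,fx=4,fy=4))
from meas import *
im,d,c,P=load("w4"); x,y,z=P[...,0],P[...,1],P[...,2]
H,S,V=[q.astype(int) for q in cv2.split(cv2.cvtColor(im,cv2.COLOR_BGR2HSV))]
rect((z>4)&(z<30)&(x<540)&(x>400)&(y<-200),P,"plate"); rect((H>20)&(H<34)&(S>130),P,"long")
E
```

```text
clock: 23.75
position: [458.8, -302.1, 50.4]
ee_rot: [0.727, -0.687, -0.002, 0.001]
contact_force: [-0.4, -0.1, -0.4]
gripper_width: 43.2
grasp_force: 61.4
clock 23.8 d [0.0029 0.0013 0.0334] w [0.0038 0.0017 0.0007] cur yaw -176.8 j [-0.29  0.46 -0.4  -0.   -0.72  0.34] rows 0.5
23.75 [ 458.8 -302.1   50.4] [ 0.7268 -0.6868 -0.0019  0.0008]
plate 6765 z 7.7 rect c 459.1 -336.3 size 70.0 97.5 long axis deg 93.2 circ [ 458.4 -336. ] r 59.2
long 18800 z 78.3 rect c 463.6 -314.0 size 52.8 141.2 long axis deg 92.1 circ [ 475.7 -313.6] r 72.1
```

View pics/w4.png

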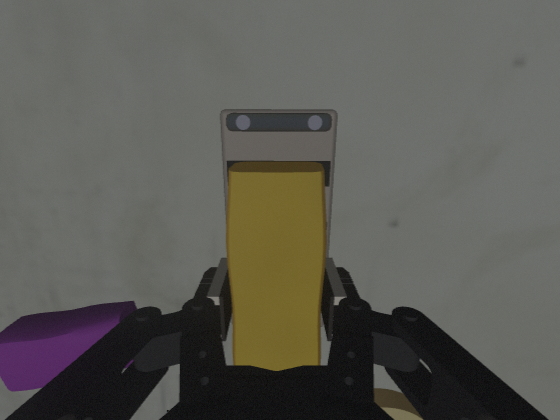

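The bar is held square over the rest (stop at (278,122)), ready to lower.

```bash
python3 -m handwheel '[[0.0035,0.001,0.012,0,0,0,-1],[0.0035,0.001,0.024,0,0,0,-1],[0.0035,0.001,0.03,0,0,0,-1],[0.0035,0.001,0.0335,0,0,0,-1],[0.0035,0.001,0.0345,0,0,0,-1],[0.0035,0.001,0.0345,0,0,0,-1]]'; python3 go.py 457.5 -305 16 183.2;python3 w.py w5|head -1
python3 - <<'E'
from meas import *
im,d,c,P=load("w5"); x,y,z=P[...,0],P[...,1],P[...,2]
H,S,V=[q.astype(int) for q in cv2.split(cv2.cvtColor(im,cv2.COLOR_BGR2HSV))]
rect((z>13)&(z<25)&(y<-350)&(x<540)&(x>400),P,"stopR")
m=(H>20)&(H<34)&(S>130); rect(m,P,"long"); rect(m&(z>38),P,"longtop"); p=P[m&(abs(x-460)<12)]; print(np.percentile(p[:,1],[0.2,1,3]),np.percentile(p[:,2],[2,50]))
E
```

```text
clock: 24.65
position: [459.0, -306.7, 17.6]
ee_rot: [0.727, -0.687, 0.0, -0.0]
contact_force: [-0.1, 0.2, -0.6]
gripper_width: 43.0
grasp_force: 61.4
clock 24.6 d [-0.0018  0.0014  0.0016] w [-0.0003 -0.0002  0.0003] cur yaw -176.8 j [-0.3   0.51 -0.42  0.   -0.64  0.35] rows 0.0
24.65 [ 459.  -306.7   17.6] [ 7.267e-01 -6.870e-01  2.000e-04 -1.000e-04]
stopR 2742 z 17.2 rect c 461.3 -378.1 size 59.9 9.7 long axis deg 3.2 circ [ 461.3 -377.9] r 30.0
long 18923 z 45.6 rect c 462.3 -315.2 size 49.7 147.5 long axis deg 93.9 circ [ 472.4 -314.5] r 75.1
longtop 17373 z 45.9 rect c 460.3 -328.4 size 43.8 121.4 long axis deg 93.7 circ [ 463.1 -326.9] r 62.2
[-389.04540481 -365.52603356 -364.86253439] [27.86505328 46.17657729]
```

```bash
python3 -m handwheel '[[-0.001,0.0015,0.0015,0,0,0,-1],[-0.001,0.0015,0.0025,0,0,0,-1],[-0.001,0.0015,0.0025,0,0,0,0.6],[-0.001,0.0015,0.0025,0,0,0,0.6],[-0.001,0.0015,0.0025,0,0,0,0.6],[-0.001,0.0015,-0.03,0,0,0,0.6],[-0.001,0.0015,-0.08,0,0,0,0.6],[-0.001,0.0015,-0.14,0,0,0,0.6],[0.05,0.0015,-0.2,0,0,0,0.6],[0.1,0.0015,-0.25,0,0,0,0.6]]'; python3 -m handwheel '[[0,0,0,0,0,0,1],[0,0,0,0,0,0,1]]'; python3 w.py w6|head -1; python3 meas.py w6 | grep long
python3 - <<'E'
from meas import *
im,d,c,P=load("w6"); x,y,z=P[...,0],P[...,1],P[...,2]
a=(x<540)&(x>400)
rect((z>4)&(z<60)&a&(y<-200)&(y>-420),P,"rest"); rect((z>13)&(z<25)&(y<-350)&a&(y>-410),P,"stopR"); rect((z>13)&(z<25)&(y>-250)&a&(y<-200),P,"stopL")
E
python3 go.py 451 258 130 90
```

```text
clock: 25.95
position: [462.1, -390.1, 252.6]
ee_rot: [0.727, -0.686, 0.001, -0.0]
contact_force: [1.1, -0.3, -0.5]
gripper_width: 67.9
grasp_force: 0.0
clock: 26.2
position: [461.2, -389.1, 248.9]
ee_rot: [0.726, -0.687, -0.001, -0.0]
contact_force: [-1.0, -0.1, -1.6]
gripper_width: 85.2
grasp_force: 0.0
26.2 [ 461.2 -389.1  248.9] [ 7.263e-01 -6.873e-01 -1.100e-03 -1.000e-04]
long 2509 z 44.1 rect c 456.9 -309.5 size 42.4 110.2 long axis deg 93.4 circ [ 457.3 -308.6] r 57.0
supplyrim 476 z 10.4 rect c 527.3 -94.5 size 38.8 159.3 long axis deg 177.4 circ [527.3 -92.7] r 80.8
stop1 350 z 17.2 rect c 461.0 -379.0 size 58.0 9.3 long axis deg 3.0 circ [ 460.9 -377.8] r 29.2
rest 5316 z 34.9 rect c 457.2 -308.2 size 69.9 154.6 long axis deg 93.1 circ [ 456.7 -308. ] r 83.7
stopR 350 z 17.2 rect c 461.0 -379.0 size 58.0 9.3 long axis deg 3.0 circ [ 460.9 -377.8] r 29.2
stopL 152 z 17.0 rect c 453.2 -237.1 size 59.0 9.5 long axis deg 3.0 circ [ 453.3 -237.7] r 29.5
clock 26.2 d [-0.6459 -0.0264  0.1197] w [ 3.7000e-03 -3.0000e-04  1.6267e+00] cur yaw -176.8 j [-0.43  0.34 -0.02 -0.   -1.22  0.49] rows 10.5
```

View pics/w6.png

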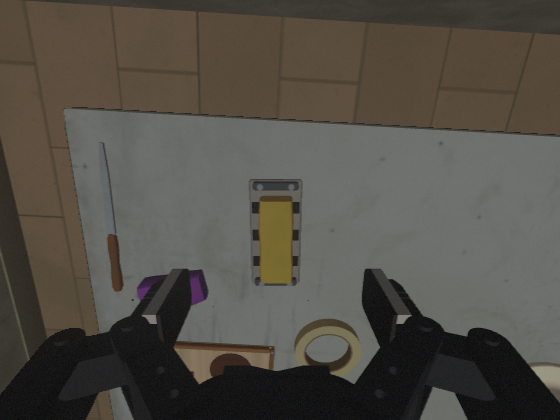

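Bar lies flat and centred on the rest (276,240), file and tape unmoved. Now the return of the short bar.

```bash
python3 -m handwheel '[[-0.05,0,0,0,0,0.15,1],[-0.11,0,0,0,0,0.3,1],[-0.17,0,0,0,0,0.48,1],[-0.23,0,0,0,0,0.66,1],[-0.29,0,0,0,0,0.84,1],[-0.35,0,0,0,0,1.02,1],[-0.41,-0.01,0.02,0,0,1.2,1],[-0.47,-0.02,0.04,0,0,1.38,1],[-0.53,-0.025,0.06,0,0,1.55,1],[-0.58,-0.026,0.08,0,0,1.627,1]]'; python3 go.py 451.5 257.6 130 90
```

```text
clock: 27.5
position: [454.2, 147.0, 185.0]
ee_rot: [-0.01, 1.0, -0.001, -0.001]
contact_force: [0.8, -0.9, 0.3]
gripper_width: 85.6
grasp_force: 0.0
clock 27.5 d [0.0005 0.1107 0.0548] w [-0.0011 -0.0015  0.0197] cur yaw 91.1 j [ 0.65  0.18 -0.41 -0.   -0.98 -2.21] rows 2.0
```

```bash
python3 -m handwheel '[[0,0.05,0.03,0,0,0.019,0.6],[0,0.1,0.05,0,0,0.019,0.6],[0,0.1105,0.055,0,0,0.019,0.6],[0,0.1105,0.055,0,0,0.019,0.6],[0,0.1105,0.055,0,0,0.019,0.6]]'; python3 go.py 451.2 257.6 9.5 90
```

```text
clock: 28.12
position: [452.7, 254.6, 131.7]
ee_rot: [-0.002, 1.0, -0.0, -0.0]
contact_force: [0.2, -0.1, 0.4]
gripper_width: 68.4
grasp_force: 0.0
clock 28.1 d [0.0015 0.003  0.1222] w [-0.0001 -0.0001  0.0043] cur yaw 90.2 j [ 0.83  0.31 -0.39  0.   -0.88 -2.39] rows 2.0
```

```bash
python3 -m handwheel '[[0.001,0.002,0.04,0,0,0.004,0.6],[0.001,0.002,0.08,0,0,0.004,0.6],[0.001,0.002,0.108,0,0,0.004,0.6],[0.001,0.002,0.12,0,0,0.004,0.6],[0.001,0.002,0.12,0,0,0.004,0.6]]'; python3 go.py 451.2 257.6 9.5 90;
```

```text
clock: 28.75
position: [452.2, 257.0, 11.6]
ee_rot: [-0.0, 1.0, -0.0, -0.0]
contact_force: [0.1, 0.3, -0.3]
gripper_width: 67.9
grasp_force: 0.0
clock 28.8 d [0.001  0.0006 0.0021] w [-0.0003 -0.0001  0.    ] cur yaw 90.0 j [ 0.83  0.48 -0.5   0.   -0.59 -2.4 ] rows 0.0
```

```bash
python3 -m handwheel '[[0.001,0.0005,0.001,0,0,0,0.6],[0.001,0.0005,0.001,0,0,0,-1],[0.001,0.0005,0.001,0,0,0,-1],[0.001,0.0005,0.001,0,0,0,-1],[0.001,0.0005,0.001,0,0,0,-1],[0.001,0.0005,0.001,0,0,0,-1],[0.001,0.0005,-0.03,0,0,0,-1],[0.001,0.0005,-0.07,0,0,0,-1],[0.001,0.0005,-0.12,0,0,0,-1]]'; python3 go.py 528.2 5.6 130 90;
```

```text
clock: 29.88
position: [450.2, 257.5, 131.9]
ee_rot: [-0.0, 1.0, -0.001, -0.001]
contact_force: [1.8, 0.5, -1.1]
gripper_width: 43.2
grasp_force: 61.6
clock 29.9 d [-0.0779 -0.2519  0.0022] w [-0.0016 -0.002   0.0007] cur yaw 90.0 j [ 0.83  0.31 -0.39 -0.   -0.88 -2.4 ] rows 4.2
```

```bash
python3 -m handwheel '[[-0.015,-0.05,0,0,0,0,-1],[-0.03,-0.1,0,0,0,0,-1],[-0.045,-0.15,0,0,0,0,-1],[-0.065,-0.21,0,0,0,0,-1],[-0.077,-0.252,0,0,0,0,-1],[-0.077,-0.252,0,0,0,0,-1],[-0.077,-0.252,0.04,0,0,0,-1],[-0.077,-0.252,0.08,0,0,0,-1],[-0.077,-0.252,0.105,0,0,0,-1],[-0.077,-0.252,0.115,0,0,0,-1]]'; python3 -m handwheel '[[0,0,0,0,0,0,-1]]';python3 go.py 528.2 5.6 11.5 90;
```

```text
clock: 31.12
position: [527.1, 6.7, 15.1]
ee_rot: [-0.001, 1.0, -0.0, -0.001]
contact_force: [-0.3, -1.1, -0.3]
gripper_width: 43.3
grasp_force: 61.6
clock: 31.25
position: [528.1, 6.7, 16.3]
ee_rot: [-0.001, 1.0, -0.0, -0.0]
contact_force: [-0.2, 0.4, -1.4]
gripper_width: 43.4
grasp_force: 61.6
clock 31.2 d [-0.0001 -0.0011  0.0048] w [-0.0002 -0.0006  0.0017] cur yaw 90.1 j [ 0.32  0.48 -0.48  0.   -0.61 -1.89] rows 0.1
```

```bash
python3 -m handwheel '[[0,-0.001,0.003,0,0,0,-1],[0,-0.001,0.0045,0,0,0,-1],[0,-0.001,0.0045,0,0,0,0.6],[0,-0.001,0.0045,0,0,0,0.6],[0,-0.001,0.0045,0,0,0,0.6],[0,-0.001,-0.03,0,0,0,0.6],[0,-0.001,-0.07,0,0,0,0.6],[0,-0.001,-0.12,0,0,0,0.5],[0.02,0.05,-0.12,0,0,-0.18,0.5],[0.04,0.1,-0.12,0,0,-0.36,0.5]]'; python3 go.py 403.2 347.5 130 180;
```

```text
clock: 32.5
position: [488.0, 106.9, 137.2]
ee_rot: [-0.181, 0.983, 0.0, 0.001]
contact_force: [-0.2, 0.7, -0.1]
gripper_width: 64.3
grasp_force: 0.0
clock 32.5 d [-0.0065  0.255   0.0074] w [-9.0000e-04  2.2000e-03 -1.2063e+00] cur yaw 110.9 j [ 0.54  0.27 -0.43 -0.   -0.87 -1.75] rows 6.5
```

```bash
python3 -m handwheel '[[0,0.05,0,0,0,-0.18,0.5],[0,0.1,0,0,0,-0.36,0.5],[0,0.15,0,0,0,-0.54,0.5],[-0.003,0.2,0,0,0,-0.72,0.5],[-0.006,0.24,0,0,0,-0.9,0.5],[-0.0065,0.255,0,0,0,-1.08,0.5],[-0.0065,0.255,0.007,0,0,-1.206,0.5],[-0.0065,0.255,0.007,0,0,-1.206,0.5],[-0.0065,0.255,0.007,0,0,-1.206,0.5]]'; python3 w.py w7|head -1; python3 meas.py w7|head -4; python3 go.py 403.2 347.5 19.5 180;
```

```text
clock: 33.62
position: [404.3, 346.8, 129.5]
ee_rot: [-0.705, 0.709, -0.0, 0.0]
contact_force: [1.0, 0.2, 0.3]
gripper_width: 64.1
grasp_force: 0.0
33.625 [404.3 346.8 129.5] [-0.705   0.7092 -0.      0.    ]
long none
short 585 z 41.8 rect c 624.2 367.2 size 51.9 7.0 long axis deg 89.7 circ [624.6 367.2] r 26.0
wide 4677 z 45.3 rect c 493.1 345.0 size 64.0 63.6 long axis deg 69.3 circ [493.3 344.9] r 32.6
tall 2792 z 61.3 rect c 402.4 345.3 size 46.6 46.1 long axis deg 86.8 circ [402.6 345.6] r 23.7
clock 33.7 d [-0.0006  0.0012  0.1102] w [-0.0003  0.0003 -0.0057] cur yaw 179.7 j [ 1.01  0.33 -0.36  0.   -0.88 -1.02] rows 1.8
```

View pics/w7.png

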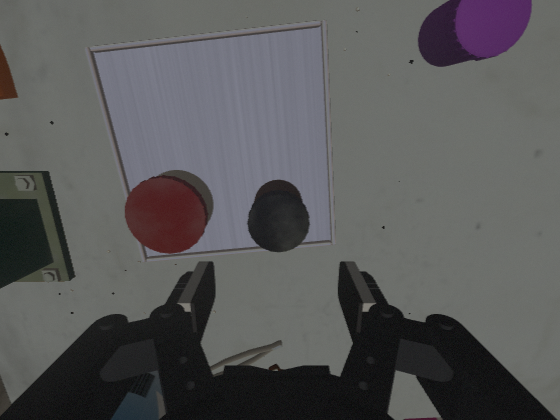

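Tall pot (278,217) and wide pot (166,215) stand as placed.

```bash
python3 -m handwheel '[[-0.0006,0.001,0.04,0,0,-0.005,0.5],[-0.0006,0.001,0.075,0,0,-0.005,0.5],[-0.0006,0.001,0.1,0,0,-0.005,0.5],[-0.0006,0.001,0.109,0,0,-0.005,0.5],[-0.0006,0.001,0.109,0,0,-0.005,0.5],[-0.0006,0.001,0.109,0,0,-0.005,-1],[-0.0006,0.001,0.109,0,0,-0.005,-1],[-0.0006,0.001,0.109,0,0,-0.005,-1],[-0.0006,0.001,0.109,0,0,-0.005,-1]]';  python3 -m handwheel '[[0,0,0,0,0,0,-1],[0,0,-0.03,0,0,0,-1],[0,0,-0.07,0,0,0,-1],[0,0,-0.12,0,0,0,-1],[0,0,-0.12,0,0,0,-1]]'; python3 go.py 517.5 70.9 130 180;
```

```text
clock: 34.8
position: [403.8, 348.5, 21.8]
ee_rot: [0.708, -0.707, -0.0, -0.001]
contact_force: [-2.1, -0.6, 6.6]
gripper_width: 44.7
grasp_force: 60.7
clock: 35.42
position: [404.8, 349.8, 144.7]
ee_rot: [0.708, -0.707, -0.001, -0.005]
contact_force: [0.5, -0.3, -1.0]
gripper_width: 44.7
grasp_force: 61.4
clock 35.4 d [ 0.2792 -0.1122  0.0132] w [-0.0058  0.008   0.0016] cur yaw -179.9 j [ 1.02  0.31 -0.34  0.   -0.91 -1.02] rows 4.8
```

```bash
python3 -m handwheel '[[0.05,-0.02,0,0,0,0,-1],[0.1,-0.04,0,0,0,0,-1],[0.16,-0.065,0,0,0,0,-1],[0.22,-0.09,0,0,0,0,-1],[0.265,-0.107,0,0,0,0,-1],[0.278,-0.112,0,0,0,0,-1],[0.278,-0.112,0,0,0,0,-1],[0.278,-0.112,0.04,0,0,0,-1],[0.278,-0.112,0.08,0,0,0,-1],[0.278,-0.112,0.1,0,0,0,-1]]';  python3 -m handwheel '[[0,0,0,0,0,0,-1],[0,0,0,0,0,0,-1]]'; python3 go.py 517.5 71.5 24 180;
```

```text
clock: 36.67
position: [513.6, 70.8, 38.1]
ee_rot: [0.708, -0.706, -0.001, 0.002]
contact_force: [0.0, -0.8, -1.3]
gripper_width: 44.9
grasp_force: 61.4
clock: 36.92
position: [516.0, 70.9, 41.2]
ee_rot: [0.708, -0.706, 0.0, -0.001]
contact_force: [0.4, 0.7, -0.2]
gripper_width: 44.7
grasp_force: 61.4
clock 36.9 d [-0.0006 -0.0015  0.0172] w [-0.0014  0.0005  0.0028] cur yaw -179.8 j [ 0.45  0.43 -0.48  0.   -0.65 -0.45] rows 0.3
```

```bash
python3 -m handwheel '[[-0.0005,-0.001,0.01,0,0,0.002,-1],[-0.0005,-0.001,0.016,0,0,0.002,-1],[-0.0005,-0.001,0.0175,0,0,0.002,-1],[-0.0005,-0.001,0.0185,0,0,0.002,-1]]'; python3 go.py 517.5 71.5 22 180
```

```text
clock: 37.42
position: [516.6, 70.2, 23.7]
ee_rot: [-0.707, 0.707, -0.0, -0.0]
contact_force: [-7.0, 1.2, 17.7]
gripper_width: 45.0
grasp_force: 62.0
clock 37.4 d [-0.0013 -0.0009  0.0017] w [-0.0002 -0.0004 -0.0003] cur yaw 180.0 j [ 0.45  0.46 -0.49  0.   -0.61 -0.45] rows 0.0
```

```bash
python3 -m handwheel '[[0,0,0,0,0,0,1],[0,0,0,0,0,0,1],[0,0,0,0,0,0,1],[0,0,-0.03,0,0,0,1],[0,0,-0.07,0,0,0,1],[0,0,-0.11,0,0,0,1],[-0.06,0.005,-0.11,0,0,0,1],[-0.12,0.01,-0.11,0,0,0,1],[-0.18,0.015,-0.11,0,0,0,1],[-0.24,0.02,-0.11,0,0,0,1]]'; python3 -m handwheel '[[-0.03,0.003,0,0,0,0,1],[-0.037,0.003,0,0,0,0,1],[-0.037,0.003,0,0,0,0,1],[-0.037,0.003,0,0,0,0,1]]'; python3 go.py 493.5 347 10.5 180
```

```text
clock: 38.67
position: [496.3, 312.0, 131.8]
ee_rot: [-0.707, 0.707, -0.0, -0.0]
contact_force: [0.9, -0.1, -0.4]
gripper_width: 85.5
grasp_force: 0.0
clock: 39.17
position: [493.8, 345.9, 131.8]
ee_rot: [-0.706, 0.708, 0.0, -0.0]
contact_force: [-0.1, -0.1, 0.1]
gripper_width: 85.5
grasp_force: 0.0
clock 39.2 d [-0.0011  0.0002  0.1213] w [ 0.0006 -0.0005 -0.0024] cur yaw 179.9 j [ 0.88  0.43 -0.18 -0.   -0.96 -0.88] rows 1.9
```

```bash
python3 -m handwheel '[[-0.001,0,0.04,0,0,0,1],[-0.001,0,0.08,0,0,0,1],[-0.001,0,0.108,0,0,0,1],[-0.001,0,0.12,0,0,0,1],[-0.001,0,0.12,0,0,0,1],[-0.001,0,0.12,0,0,0,-1],[-0.001,0,0.12,0,0,0,-1],[-0.001,0,0.12,0,0,0,-1],[-0.001,0,0.12,0,0,0,-1],[-0.001,0,0.12,0,0,0,-1]]'; python3 -m handwheel '[[0,0,-0.03,0,0,0,-1],[0,0,-0.07,0,0,0,-1],[0,0,-0.12,0,0,0,-1],[0,0,-0.12,0,0,0,-1],[0,0,-0.12,0,0,0,-1]]'; python3 go.py 518 -59.6 130 180
```

```text
clock: 40.42
position: [494.8, 349.2, 14.0]
ee_rot: [-0.707, 0.707, -0.0, 0.002]
contact_force: [0.3, -0.5, 6.8]
gripper_width: 62.5
grasp_force: 65.6
clock: 41.05
position: [493.1, 347.9, 131.6]
ee_rot: [-0.707, 0.708, 0.0, -0.0]
contact_force: [-0.6, 0.6, -1.0]
gripper_width: 62.7
grasp_force: 65.6
clock 41.0 d [ 0.4074 -0.0255  0.0015] w [ 0.001   0.     -0.0015] cur yaw 179.9 j [ 0.88  0.43 -0.18 -0.   -0.96 -0.88] rows 6.5
```

```bash
python3 -m handwheel '[[0.04,-0.003,0,0,0,0,-1],[0.09,-0.006,0,0,0,0,-1],[0.14,-0.01,0,0,0,0,-1],[0.19,-0.013,0,0,0,0,-1],[0.245,-0.016,0,0,0,0,-1],[0.3,-0.02,0,0,0,0,-1],[0.35,-0.023,0,0,0,0,-1],[0.385,-0.025,0,0,0,0,-1],[0.4065,-0.025,0,0,0,0,-1],[0.4065,-0.025,0,0,0,0,-1]]';  python3 -m handwheel '[[0,0,0,0,0,0,-1],[0,0,0.04,0,0,0,-1],[0,0,0.08,0,0,0,-1],[0,0,0.1,0,0,0,-1],[0,0,0.1,0,0,0,-1],[0,0,0.1,0,0,0,-1]]'; python3 go.py 518 -58.5 16 180
```

```text
clock: 42.3
position: [517.0, -59.7, 130.1]
ee_rot: [-0.706, 0.708, 0.001, -0.002]
contact_force: [-0.5, 0.8, -1.2]
gripper_width: 62.3
grasp_force: 65.6
clock: 43.05
position: [519.1, -57.6, 32.6]
ee_rot: [0.707, -0.707, 0.0, -0.0]
contact_force: [-0.3, -0.1, -1.0]
gripper_width: 62.5
grasp_force: 65.7
clock 43.0 d [0.0009 0.0011 0.0166] w [-0.0013  0.      0.0004] cur yaw -180.0 j [ 0.2   0.45 -0.48  0.   -0.64 -0.2 ] rows 0.3
```

```bash
python3 -m handwheel '[[0.001,0.001,0.01,0,0,0,-1],[0.001,0.001,0.015,0,0,0,-1],[0.001,0.001,0.0165,0,0,0,-1],[0.001,0.001,0.0172,0,0,0,-1]]'; python3 go.py 518 -58.5 16 180
```

```text
clock: 43.55
position: [517.0, -59.4, 16.0]
ee_rot: [-0.707, 0.707, 0.0, -0.0]
contact_force: [-4.7, 1.1, 12.7]
gripper_width: 62.4
grasp_force: 66.6
clock 43.5 d [-0.0009 -0.001  -0.    ] w [ 0.0006 -0.0003 -0.0008] cur yaw 180.0 j [ 0.2   0.48 -0.5   0.   -0.6  -0.2 ] rows 0.0
```

```bash
python3 -m handwheel '[[0,0,0,0,0,0,1],[0,0,0,0,0,0,1],[0,0,0,0,0,0,1],[0,0,-0.03,0,0,0,1],[0,0,-0.07,0,0,0,1],[0,0,-0.12,0,0,0,1],[0.03,0,-0.18,0,0,0,1],[0.06,0,-0.23,0,0,0,1],[0.08,0,-0.28,0,0,0,1],[0.08,0,-0.28,0,0,0,1]]';  python3 -m handwheel '[[0,0,0,0,0,0,1],[0,0,0,0,0,0,1],[0,0,0,0,0,0,1],[0,0,0,0,0,0,1]]'; python3 w.py w8|head -1; python3 meas.py w8|head -4; python3 meas.py w1 | head -4
```

```text
clock: 44.8
position: [519.2, -140.7, 299.5]
ee_rot: [-0.706, 0.708, -0.004, 0.003]
contact_force: [-1.4, -0.1, 0.1]
gripper_width: 85.5
grasp_force: 0.0
clock: 45.3
position: [517.2, -139.0, 294.1]
ee_rot: [-0.707, 0.707, 0.0, -0.0]
contact_force: [-0.2, -0.0, 0.3]
gripper_width: 85.3
grasp_force: 0.0
45.3 [ 517.2 -139.   294.1] [-7.070e-01  7.072e-01  4.000e-04 -5.000e-04]
long 2936 z 44.8 rect c 457.6 -297.2 size 43.5 87.0 long axis deg 92.5 circ [ 458.7 -297.6] r 47.6
short 1294 z 40.2 rect c 528.5 4.1 size 42.7 80.0 long axis deg 179.8 circ [527.2   1.8] r 42.5
wide 1564 z 47.2 rect c 517.2 -63.4 size 61.9 64.9 long axis deg 91.0 circ [516.8 -63.3] r 32.7
tall 676 z 63.1 rect c 515.2 67.0 size 45.9 45.8 long axis deg 66.5 circ [515.   66.9] r 23.6
long 1543 z 42.3 rect c 602.7 7.7 size 41.9 105.3 long axis deg 90.7 circ [602.9   8.4] r 54.4
short 1356 z 40.4 rect c 526.7 6.2 size 80.8 40.9 long axis deg 0.2 circ [525.6   5.6] r 43.0
wide 1472 z 47.3 rect c 516.2 -59.6 size 63.5 63.1 long axis deg 8.3 circ [516.7 -60.2] r 32.5
tall 839 z 63.2 rect c 515.9 69.5 size 46.0 45.0 long axis deg 4.6 circ [516.   69.9] r 23.5
```

View pics/w8.png

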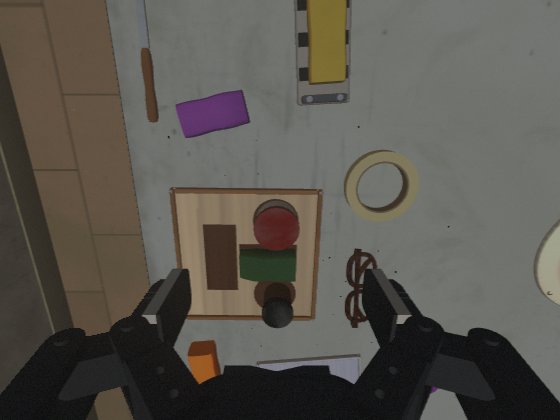

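Everything is back within about 3 mm of its start, upright; the long bar is on the rest, the arm is clear, and bystanders are unmoved.

```bash
python3 -c "
from bench import job_done
print(job_done())"
```

```text
the job is handed in; nothing more can be done
None
```

The job is handed in, with no verdict returned: the long bar lies centred on the bar rest (about 2 mm off), the short bar and both pots are back upright within about 4 mm of where they started, and the gripper is open and clear.

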